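# Check two jar lids on the thread gauge

### The arm

A 6-joint arm with a two-finger parallel gripper is mounted at the origin on the work surface. World frame = base frame: x ahead of the robot, y to its left, z up, the work surface at z = 0. Lengths are in m, angles in rad, forces in N, time in s.
With the tool pointing down it reaches from about 0.375 to 0.9 m from the base axis. Payload 3.1 kg.
Tool frame: the origin (TCP) lies between the finger pads; the fingertips stand 11 mm ahead of it and the grasp point (between the pads) lies 8 mm behind it; z points along the fingers, y is the direction in which the jaws open and shut (so a half turn about z gives the same grasp; the last joint's range is limited). The gripper opens to 85 mm and grips with 20 to 120 N. Pads are 22 mm wide; open, the fingers measure 114 mm over their backs; the gripper's body (76 mm by 85 mm) begins 54 mm behind the grasp point. The pads swing forward as they close: fully open they stand 13 mm farther back than shut.
Start: joints at [-1.28, 0.527, 1.433, -0, 1.181, -0.178], TCP at [0.283, -0.557, 0.222] pointing down, gripper open.
Joint ranges: [-3.08, 3.08], [-0.75, 2.2], [0.22, 2.44], [-1.43, 4.57], [0, 2.65], [-2.85, 2.85]. Speed limits (rad/s): [2.79, 2.79, 3.14, 3.14, 3.14, 3.14].

### API

Orientations are given as a unit quaternion [x, y, z, w].
In Python, from station import manip gives the robot as it stands. The module is installed in compiled form; this text tells all that it offers.
- The arm moves only by the tool arm_command, never from a script. Its argument "rows" is a list of rows, each a list of 3 entries, a list of its own where there are three numbers: the shift along the world's x, y, z in mm, then the turn about the world's z in rad, then the closure, from -1 (fully open) to 1 (shut), so that 0 is half open. A call has 1 to 12 rows; each row shifts and turns the commanded pose from where the row before left it; what a row does not reach is not made up. A row lasts 1/8 s, in which the tool goes at most 62.5 mm and 10.7 degrees, less where a joint would pass 70% of its speed; a pose out of reach is approached as far as the arm can. A call with a gripper value outside its range is refused whole. The fingers move at their own pace and stop on an object; "squeeze" is the grip in N (left out, the last holds). Time passes only in rows, so rows that do not move let the fingers close. It gives the time, the measured TCP pose, the force and the opening at its end, in the units of the state.
- manip.sense(): the state, without advancing time (a new reading comes with each control period).
- manip.snapshot(name): name is "scene" or "top" or "wrist"; returns the picture (480x640x3 uint8, blue, green, red); there is no depth.
- manip.get_calibration(name): a dict with "fovy" (degrees; the focal length in pixels is half the picture's height over the tangent of half this angle, whatever the lens; pixels are square), "cx", "cy" (the principal point, pixels), "R" (3x3) and "t" (3): a world point X has camera coordinates R X + t. Camera axes: x right, y down, z forward; pixel columns grow to the right and rows downward; lengths in m; the calibration is good to about 2 mm. A picture is of the moment at which its call begins: read the wrist's pose just before it. get_calibration takes no time and is no camera call; for the wrist camera it gives the pose at the moment of the call.
- manip.sign_off(): hands the job in, once; it reports no verdict.
The state is a dict: "t": time; "q": joint angles; "qd": joint speeds; "tau": joint torques, N m; "tcp_pos": TCP position; "tool_rot": TCP orientation; "force": force on the tool from outside, world axes, zero at the start; "ft_torque": the same for the moment, N m; "finger_gap": opening from 0.0 (shut) to 1.0 (fully open).
Only numpy, scipy, OpenCV 4.12 (cv2) and the standard library are available. Lean on these libraries where they do the work, as an engineer would, in place of code of your own. Each camera call takes 0.05 s, during which the arm holds its last target.

### The job

Of the two knobbed jar lids, one has a doubled liner and will not turn fully home on the threaded gauge; from outside you cannot tell which. Try them by screwing them clockwise onto the gauge: leave the lid that turns fully home screwed on it, and put the one that stops short flat in the cardboard tray, mouth down. Leave everything else on the table standing where it is.

Things in the scene. Friction and masses are not known exactly. Their poses are not given: they have to be found in the camera images.
- lid_a_knob (a point): Lid A: grey plastic screw lid, mouth down, outside just like lid B. Skirt 60 mm across, 23 mm high; on it a round knurled knob 36 mm across, 22 mm high (overall 45 mm, 0.07 to 0.11 kg). Captive cork liner inside, unseen. The point is the knob's centre on the axis, 34 mm above the lower rim; z up the axis. Four lugs inside the rim along +x, +y, -x, -y (ribs on the skirt mark them).
- lid_b_knob (a point): Lid B: grey plastic screw lid, mouth down, outside just like lid A. Skirt 60 mm across, 23 mm high; on it a round knurled knob 36 mm across, 22 mm high (overall 45 mm, 0.07 to 0.11 kg). Captive cork liner inside, unseen. The point is the knob's centre on the axis, 34 mm above the lower rim; z up the axis. Four lugs inside the rim along +x, +y, -x, -y (ribs on the skirt mark them).
- gauge_top (a point): Thread gauge, fixed: upright aluminium jar neck, 46 mm over its thread, on a steel plate 100 x 100 x 12 mm. The point is the centre of the neck's top face, 50 mm above the table, z up. Right-handed four-start thread, 32 mm drop per turn. A lid set on in line at any yaw rests with its lugs on the thread, knob point 24 to 33 mm above this point by yaw (sideways play 0.7 mm); it stays when let go.
- gauge_home (a point): Where the knob point of the sound lid lies once fully home: on the gauge axis, 17.5 mm above its top. Pressed lightly (5 to 15 N) and turned clockwise seen from above, a lid sinks along the thread; the sound one gets here after 80 to 170 degrees, by its yaw, when its liner meets the neck's top.
- gauge_short (a point): Where the knob point of the lid with the doubled liner lies once it can go no lower: on the gauge axis, 23.5 mm above its top (6 mm short of home), however it is turned. The thread may hold it there: to take it off, turn it back anticlockwise, at most 120 degrees, until it lifts free.
- tray_in (a point): reject tray, fixed: open cardboard box 134 x 134 mm outside, 30 mm high, walls 5 mm, floor about 5 mm thick. The point is the centre of its inner floor, x and y along its sides.
- thread_one_mid (a point): thread spool, 55 mm high, 26 mm across, standing; the point is its centre
- thread_two_mid (a point): thread spool, 55 mm high, 26 mm across, standing; the point is its centre
- glue_stick_mid (a point): glue stick, 55 mm high, 26 mm across, standing; the point is its centre
- paint_pot_mid (a point): small white paint bottle, 45 mm high, 26 mm across, standing; the point is its centre
- ribbon_left_mid (a point): ribbon spool, 36 mm across, 50 mm high, standing; the point is its centre
- ribbon_right_mid (a point): ribbon spool, 36 mm across, 50 mm high, standing; the point is its centre
- bead_jar_mid (a point): glass jar with a flat lid, no knob, 66 mm across, 75 mm high, standing; the point is its centre
- bottle_mid (a point): steel drinking bottle, 66 mm across, 220 mm high, standing; the point is its centre
Things that resemble listed ones, but are neither listed nor needed, are in the scene too. What is shaped like the part that bears lid_a_knob but blue is not meant. Leave any yellow look-alike of the part that bears lid_b_knob alone.

How it is judged:
At the end, for the whole second after the job is handed in: One lid is home on the gauge (knob point at most 20 mm above the gauge point, within 4 mm of its axis, tilt under 0.06 rad); the other lies flat, mouth down, on the tray floor (within 42 mm of its centre along each side, knob point under 39 mm above the floor, tilt under 0.08 rad) (((z of lid_a_knob in the frame of gauge_top between 0.01 and 0.02 m and horizontal distance between lid_a_knob and gauge_top below 0.004 m and angle between lid_a_knob's own z axis and vertical below 0.06 rad and x of lid_b_knob in the frame of tray_in between -0.042 and 0.042 m and y of lid_b_knob in the frame of tray_in between -0.042 and 0.042 m and z of lid_b_knob in the frame of tray_in between 0.02 and 0.039 m and angle between lid_b_knob's own z axis and vertical below 0.08 rad) or (z of lid_b_knob in the frame of gauge_top between 0.01 and 0.02 m and horizontal distance between lid_b_knob and gauge_top below 0.004 m and angle between lid_b_knob's own z axis and vertical below 0.06 rad and x of lid_a_knob in the frame of tray_in between -0.042 and 0.042 m and y of lid_a_knob in the frame of tray_in between -0.042 and 0.042 m and z of lid_a_knob in the frame of tray_in between 0.02 and 0.039 m and angle between lid_a_knob's own z axis and vertical below 0.08 rad))); the robot touches nothing.
It fails at once if a bystander was shifted by more than 30 mm, or knocked over (distance of any of thread_one_mid, thread_two_mid, ribbon_left_mid, ribbon_right_mid, glue_stick_mid, paint_pot_mid, bead_jar_mid, bottle_mid from where it was at the start of the episode above 0.03 m or angle between any of thread_one_mid, thread_two_mid, ribbon_left_mid, ribbon_right_mid, glue_stick_mid, paint_pot_mid, bead_jar_mid, bottle_mid's own z axis and vertical above 0.5 rad).
It also fails if it takes over 72 s, if anything falls off the work surface, if the arm or the gripper's body presses on something with over 40 N, if the wrist force passes 120 N, or if a joint passes its speed limit or range.

## Working session

There is one attempt and no reset: what is moved stays moved. The work goes in short steps, Python scripts to look and compute and a tool call to move; the robot and the scene stay as the last step left them, time stands still between calls to the robot, and variables do not carry over. Pictures are saved under pics/ and viewed, and the job is handed in when it is done.

Besides the shell and the picture viewer there is one more tool, called after "Emit:" as name([rows], argument=value, ...), one row to a line, values as JSON. arm_command: Moves the arm, as the interface text tells. Its arguments: {"type":"object","properties":{"rows":{"type":"array","items":{"type":"array"}},"squeeze":{"type":"number"}},"required":["rows"]}

```bash
mkdir -p pics; python3 - <<'E'
from station import manip
import cv2
print(manip.sense())
for n in ("scene","top","wrist"):
    c=manip.get_calibration(n); print(n,c)
    cv2.imwrite(f"pics/{n}0.png",manip.snapshot(n))
E
```

```text
{'t': 0.0, 'q': array([-1.27949684e+00,  5.28445627e-01,  1.43392752e+00,  4.21376800e-06,
        1.18143026e+00, -1.78499493e-01]), 'qd': array([ 0.00105306,  0.00069997,  0.00120102,  0.00162205, -0.00105595,
        0.0009344 ]), 'tau': array([-7.97968369e-05, -4.42356384e+01, -1.78023165e+01, -3.89771512e-04,
        8.39491084e-03, -2.99527549e-07]), 'tcp_pos': array([ 0.28274813, -0.55653456,  0.22063827]), 'tool_rot': array([ 9.72537333e-01,  2.32744313e-01, -6.03648312e-05, -1.10372605e-03]), 'force': array([-0.51654997, -0.03312276, -0.38906637]), 'ft_torque': array([ 0.02443123, -0.02341523, -0.04968068]), 'finger_gap': 1.0003925387504}
scene {'fovy': 50.78474218750461, 'cx': 321.47698619538545, 'cy': 237.5458143587203, 'R': array([[-0.87641825,  0.48151621,  0.00576067],
       [ 0.37685282,  0.69326733, -0.61429827],
       [-0.29978827, -0.53621129, -0.78905288]]), 't': array([ 0.46632325, -0.16276851,  1.22117715])}
top {'fovy': 52.138668817262236, 'cx': 325.9089270842085, 'cy': 233.6104600967113, 'R': array([[ 0.01618118, -0.99978978, -0.01259254],
       [-0.98946815, -0.01419976, -0.14405259],
       [ 0.1438435 ,  0.01479085, -0.98948991]]), 't': array([0.05597894, 0.56796795, 1.19145439])}
wrist {'fovy': 71.96515703942993, 'cx': 322.6599656257448, 'cy': 237.84999039160115, 'R': array([[ 0.452713  , -0.89165479, -0.00163404],
       [-0.84269367, -0.42845183,  0.32603129],
       [-0.29140747, -0.14622161, -0.94535757]]), 't': array([-0.62336711, -0.04104567,  0.38113959])}
```

View pics/scene0.png

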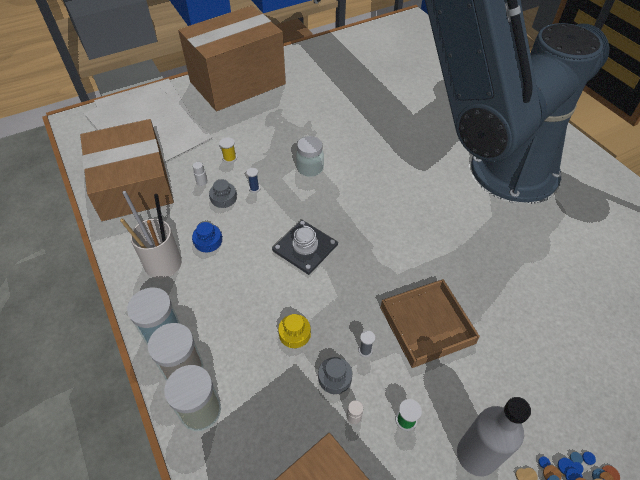

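View pics/top0.png

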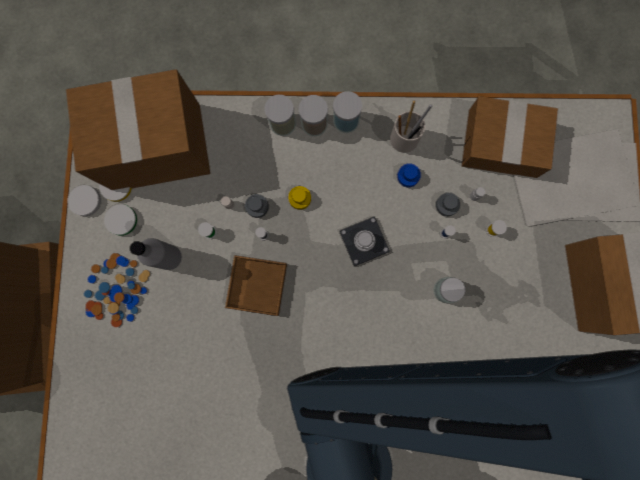

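View pics/wrist0.png

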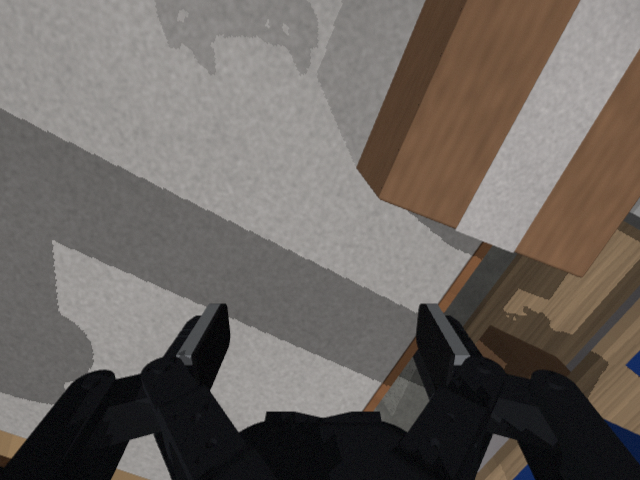

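Candidates: grey knobbed lids at top (257,205) and (448,204); look-alikes are yellow (300,197) and blue (409,175), which I must leave. The gauge is at (364,240) and the tray at (257,286). Next, a close crop.

```bash
python3 - <<'E'
import cv2
t=cv2.imread("pics/top0.png"); s=cv2.imread("pics/scene0.png")
def crop(im,x,y,w,h,k): return cv2.resize(im[y:y+h,x:x+w],None,fx=k,fy=k,interpolation=cv2.INTER_CUBIC)
cv2.imwrite("pics/cA.png",crop(t,195,175,130,97,6))
cv2.imwrite("pics/cB.png",crop(t,390,155,130,97,6))
cv2.imwrite("pics/cG.png",crop(t,330,205,80,70,8))
cv2.imwrite("pics/cS.png",crop(s,180,130,160,120,5))
cv2.imwrite("pics/cS2.png",crop(s,270,300,160,120,5))
cv2.imwrite("pics/cT.png",crop(t,215,245,80,75,8))
E
```

```text
(no output)
```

View pics/cA.png

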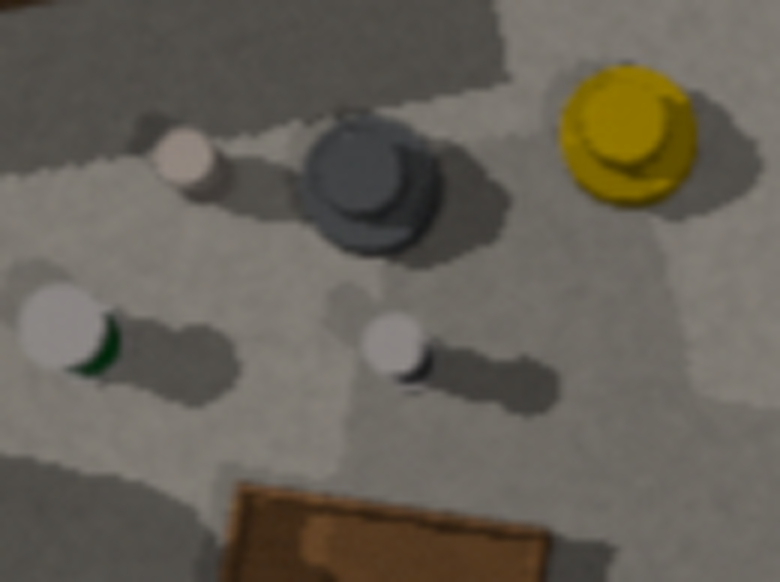

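View pics/cB.png

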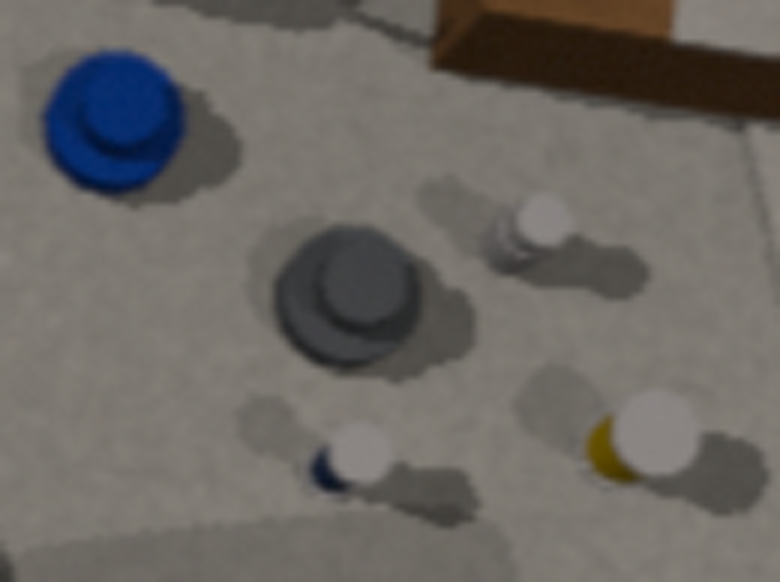

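View pics/cG.png

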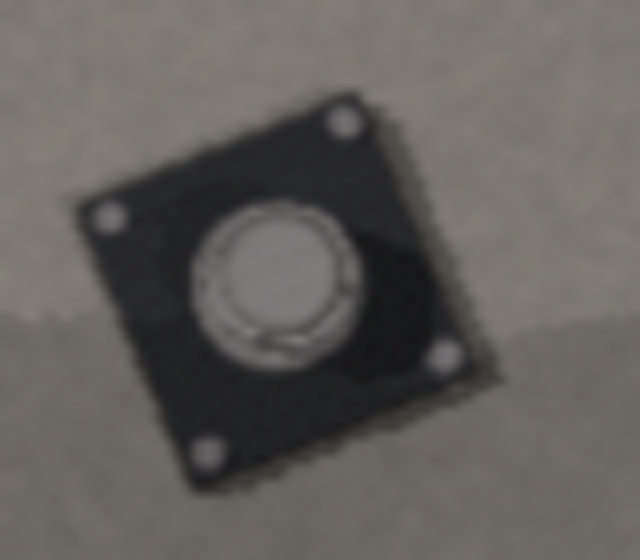

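View pics/cS.png

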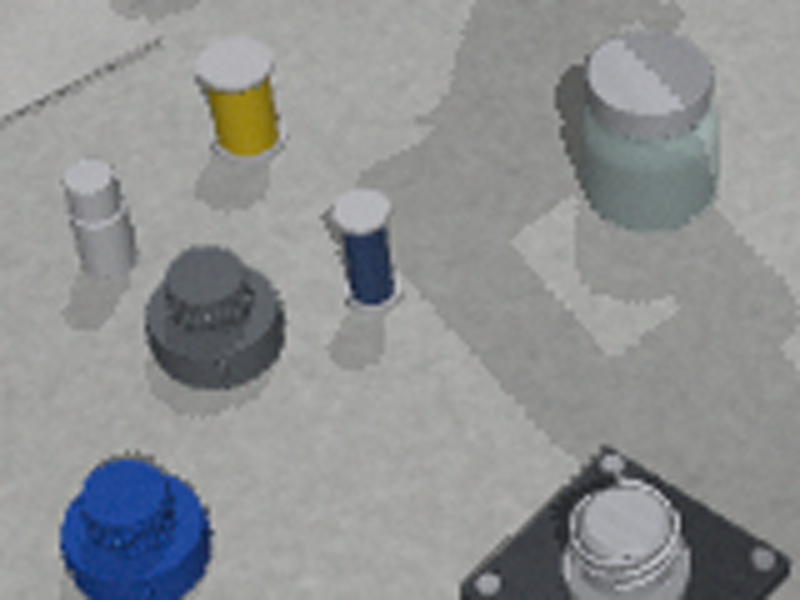

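View pics/cS2.png

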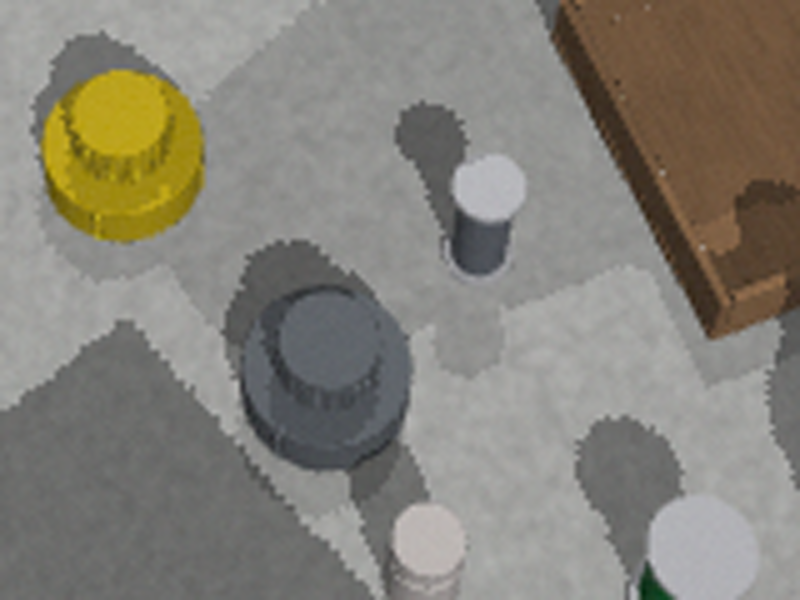

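View pics/cT.png

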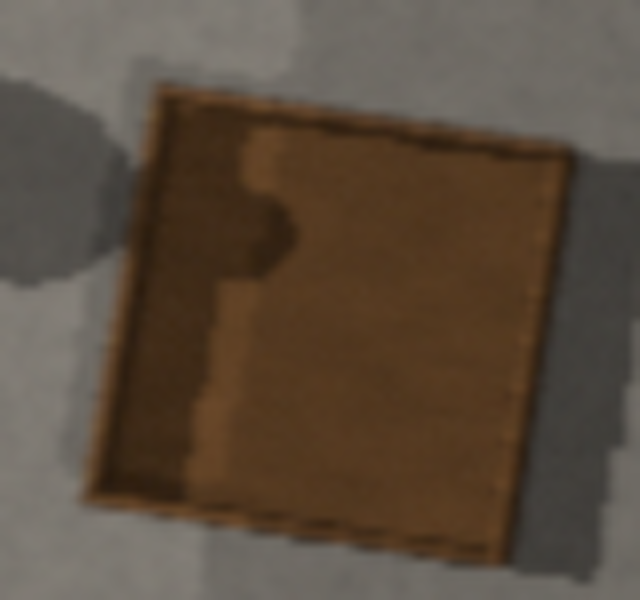

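```bash
cat > h.py <<'E'
import numpy as np
from station import manip
def ray(n,u,v,c=None):
    c=c or manip.get_calibration(n); f=240/np.tan(np.radians(c["fovy"])/2)
    R=np.array(c["R"]);t=np.array(c["t"])
    return -R.T@t, R.T@np.array([(u-c["cx"])/f,(v-c["cy"])/f,1])
def atz(n,u,v,z,c=None):
    o,d=ray(n,u,v,c); return (o+d*(z-o[2])/d[2]).round(4)
def proj(n,X,c=None):
    c=c or manip.get_calibration(n); f=240/np.tan(np.radians(c["fovy"])/2)
    p=c["R"]@np.array(X)+c["t"]; return np.array([c["cx"]+f*p[0]/p[2],c["cy"]+f*p[1]/p[2]]).round(1)
E
python3 - <<'E'
from h import *
def T(x,y,k,ox,oy,z): 
    return atz("top",(x+.5)/k-.5+ox,(y+.5)/k-.5+oy,z)
def S(x,y,ox,oy,z): return atz("scene",(x+.5)/5-.5+ox,(y+.5)/5-.5+oy,z)
print("L",T(358,183,6,195,175,.045),S(329,338,270,300,.045))
print("L skirt",T(370,187,6,195,175,.023))
print("R",T(365,286,6,390,155,.045),S(207,275,180,130,.045))
print("R skirt",T(348,296,6,390,155,.023))
print("G",T(281,275,8,330,205,.05),S(624,521,180,130,.05),"plate",T(277.5,286.5,8,330,205,.013))
for p in [(158,90),(575,148),(510,565),(88,498)]: print("tray",T(*p,8,215,245,.03))
for n,p,o,z in [("pot",(185,157),(195,175),.045),("thrd",(395,345),(195,175),.055),("ribg",(62,327),(195,175),.05),("yel",(628,125),(195,175),.045),("glue/white",(545,222),(390,155),.055),("bluespool",(362,455),(390,155),.055),("riby",(656,430),(390,155),.05),("bluelid",(128,110),(390,155),.045)]:
    print(n,T(*p,6,*o,z))
print("jar",atz("top",452,291,.075),"bottle",atz("top",138,248,.22))
E
```

```text
L [0.6369 0.2472 0.045 ] [0.6402 0.2455 0.045 ]
L skirt [0.6397 0.2456 0.023 ]
R [ 0.6509 -0.248   0.045 ] [ 0.6506 -0.2488  0.045 ]
R skirt [ 0.6512 -0.246   0.023 ]
G [ 0.5538 -0.0322  0.05  ] [ 0.554  -0.0331  0.05  ] plate [ 0.5551 -0.0335  0.013 ]
tray [0.5087 0.2953 0.03  ]
tray [0.4924 0.163  0.03  ]
tray [0.3626 0.1795 0.03  ]
tray [0.381  0.3116 0.03  ]
pot [0.6471 0.3209 0.045 ]
thrd [0.5666 0.2276 0.055 ]
ribg [0.5729 0.368  0.05  ]
yel [0.6635 0.1338 0.045 ]
glue/white [ 0.6771 -0.3211  0.055 ]
bluespool [ 0.5775 -0.2429  0.055 ]
riby [ 0.5905 -0.366   0.05  ]
bluelid [ 0.7258 -0.1493  0.045 ]
jar [ 0.4276 -0.2402  0.075 ] bottle [0.5041 0.4649 0.22  ]
```

Both grey lids are confirmed in the crops: L is at about (0.639, 0.246) and R at about (0.651, -0.248). The gauge is at (0.5545, -0.033) and the tray centre at (0.436, 0.237). I'll go above R first, with the jaws turned to clear its neighbours.

Emit:
arm_command([
  [[34,28,0],0.18,-0.3],
  [[34,28,0],0.18,-0.3],
  [[34,28,0],0.18,-0.3],
  [[34,28,0],0.18,-0.3],
  [[34,28,0],0.18,-0.3],
  [[34,28,0],0.18,-0.3],
  [[34,28,-10],0.18,-0.3],
  [[34,28,-10],0.18,-0.3],
  [[34,28,-10],0.18,-0.3],
  [[34,28,-10],0.18,-0.3],
  [[28,28.5,-10],0.18,-0.3],
  [[0,0,0],0,-0.3],
], squeeze=40)

```text
t: 1.65
tcp_pos: [0.6519, -0.2455, 0.1698]
tool_rot: [0.337, 0.941, 0.001, -0.001]
force: [-1.1, -0.9, 0.6]
finger_gap: 0.653
```

```bash
python3 - <<'E'
from h import *
import cv2
s=manip.sense(); print(s['t'],s['tcp_pos'],s['q'],s['finger_gap'],s['force'])
c=manip.get_calibration("wrist"); im=manip.snapshot("wrist")
cv2.imwrite("pics/w1.png",im); print(proj("wrist",[.651,-.248,.045],c))
np.save("w1.npy",c,allow_pickle=True)
E
```

```text
1.65 [ 0.65189424 -0.24548987  0.16979169] [-5.20479743e-01  6.80632140e-01  1.28184783e+00  7.13866391e-04
  1.18187281e+00 -1.40399732e+00] 0.6528296972957268 [-1.05660534 -0.90206888  0.58742881]
[318.3 227. ]
```

View pics/w1.png

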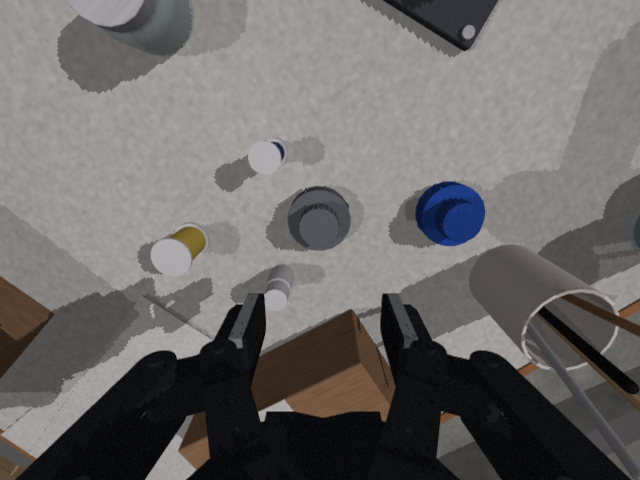

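```bash
python3 - <<'E'
from h import *
import cv2
im=cv2.imread("pics/w1.png")
cv2.imwrite("pics/w1c.png",cv2.resize(im[160:280,240:400],None,fx=5,fy=5,interpolation=cv2.INTER_CUBIC))
E
```

```text
(no output)
```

View pics/w1c.png

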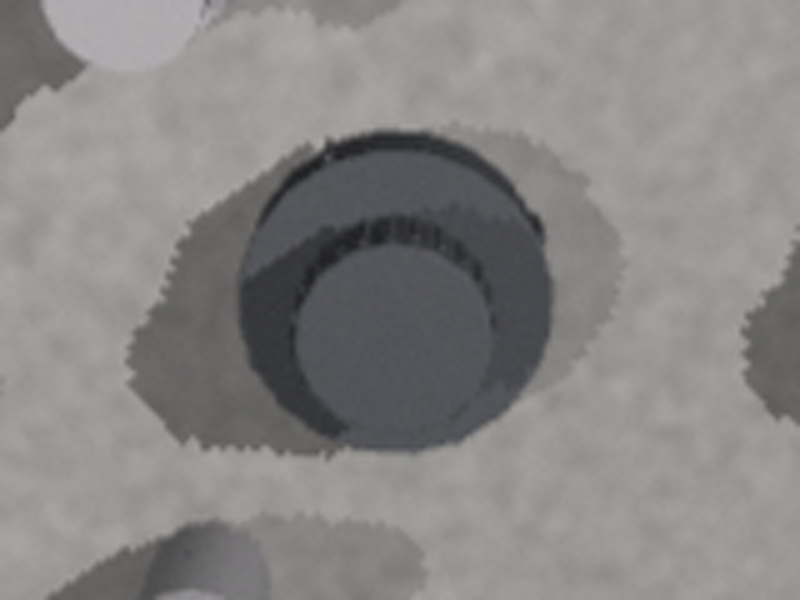

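```bash
python3 - <<'E'
from h import *
c=np.load("w1.npy",allow_pickle=True).item()
print(atz("wrist",318.3,228.2,.045,c))
E
```

```text
[ 0.6519 -0.2487  0.045 ]
```

Knob at wrist (318,228), giving (0.6515, -0.2486). I'll descend partway and check the tracking.

Emit:
arm_command([
  [[0,0,-40],0,-0.3],
  [[0,0,-40],0,-0.3],
  [[0,0,-15],0,-0.3],
  [[0,0,0],0,-0.3],
])

```text
t: 2.2
tcp_pos: [0.65, -0.2493, 0.0759]
tool_rot: [0.34, 0.941, 0.0, -0.001]
force: [-1.1, 0.3, 0.3]
finger_gap: 0.65
```

Emit:
arm_command([
  [[0.8,0,-20],0,-0.3],
  [[0,0,-17],0,-0.3],
  [[0,0,0],0,0.5],
  [[0,0,0],0,1],
  [[0,0,0],0,1],
  [[0,0,0],0,1],
  [[0,0,0],0,1],
])

```text
t: 3.08
tcp_pos: [0.652, -0.2489, 0.04]
tool_rot: [0.339, 0.941, -0.0, 0.0]
force: [0.3, -0.4, 0.4]
finger_gap: -0.0
```

```bash
python3 - <<'E'
from h import *
import cv2
s=manip.sense(); print(s['t'],s['tcp_pos'],s['finger_gap'],s['force'])
cv2.imwrite("pics/w2.png",manip.snapshot("wrist"))
im=manip.snapshot("scene");cv2.imwrite("pics/s2.png",cv2.resize(im[110:260,140:340],None,fx=4,fy=4,interpolation=cv2.INTER_CUBIC))
E
```

```text
3.075 [ 0.6519554  -0.24885541  0.04000705] -6.0551041776913746e-05 [ 0.34435125 -0.41954447  0.42426648]
```

View pics/w2.png

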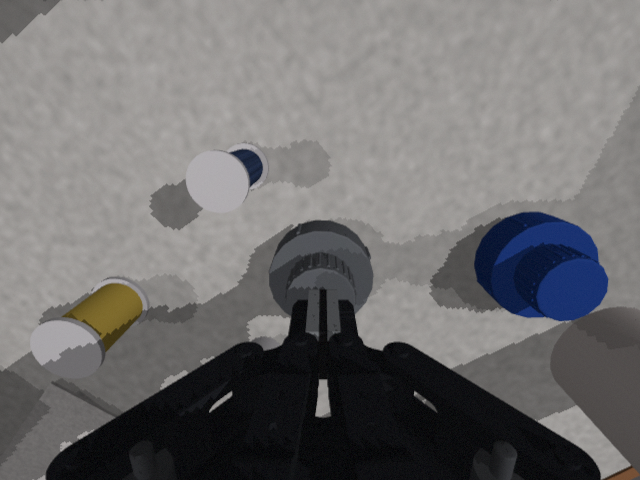

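View pics/s2.png

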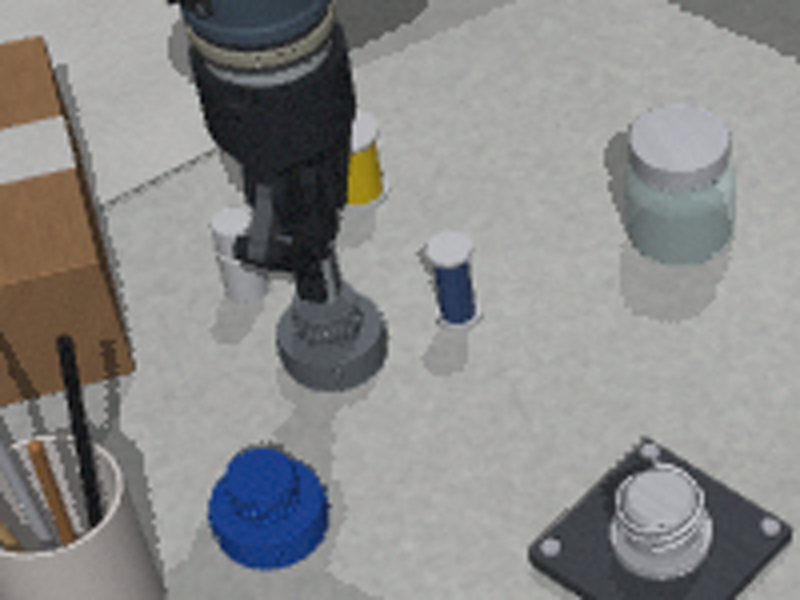

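```bash
python3 - <<'E'
from h import *
import cv2
s=manip.sense(); p=s['tcp_pos']
for dz in (.045-p[2],0,.008,-.011): print(dz,proj("wrist",p+[0,0,dz]))
im=cv2.imread("pics/w2.png")
cv2.imwrite("pics/w2c.png",cv2.resize(im[200:380,220:420],None,fx=4,fy=4,interpolation=cv2.INTER_CUBIC))
E
```

```text
0.005146416931895201 [320.1 301.1]
0 [320.1 296.1]
0.008 [320.  304.1]
-0.011 [320.3 286.2]
```

View pics/w2c.png

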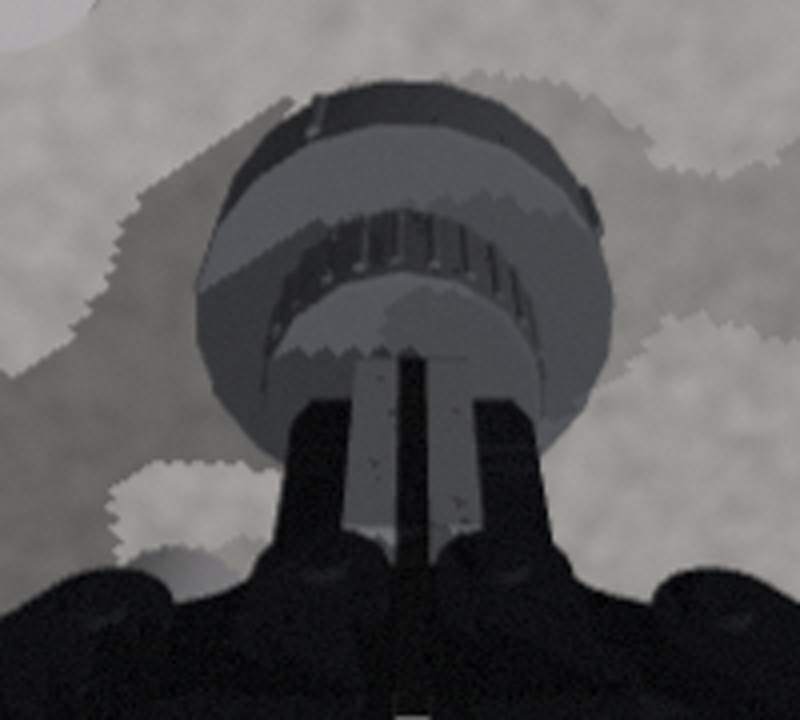

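```bash
python3 - <<'E'
from h import *
s=manip.sense(); p=s['tcp_pos']; c=manip.get_calibration("wrist")
o=-c["R"].T@c["t"]; d=o-p; d[2]=0; print(o-p, s['force'],s['tau'].round(2),s['ft_torque'])
d/=np.linalg.norm(d)
for z in (.029,.035,.04,.045,.05,.055): 
  print(z,proj("wrist",np.r_[p[:2],z],c),proj("wrist",np.r_[p[:2],z]+.011*d,c))
print("knob top edge front",proj("wrist",[.6515,-.2486,.045]+.018*d,c))
n=np.cross([0,0,1],d)
for sgn in(1,-1): print(proj("wrist",[.6515,-.2486,.045]+sgn*.018*n,c))
E
```

```text
[-0.06423526  0.0548962   0.15186596] [0.2553511  0.67603574 0.54464795] [  0.   -53.08 -14.08  -0.    -0.     0.  ] [ 0.02923442 -0.03333625 -0.01757928]
0.029 [320.3 286.3] [320.5 268. ]
0.035 [320.2 291.6] [320.5 272.7]
0.04 [320.1 296.2] [320.4 277. ]
0.045 [320.1 301.1] [320.3 281.4]
0.05 [320.  306.3] [320.3 286.1]
0.055 [319.9 311.8] [320.2 291.2]
knob top edge front [320.4 267.6]
[284.1 299.9]
[355.7 300.9]
```

The wrist picture shows the shut tips over the knob (tip edge at row 289, so z≈0.05), higher than the nominal figures imply. The lid hasn't moved. I'll open and look at the finger geometry before going lower.

Emit:
arm_command([
  [[0,0,0],0,-0.3],
  [[0,0,0],0,-0.3],
  [[0,0,0],0,-0.3],
  [[0,0,0],0,-0.3],
])

```text
t: 3.68
tcp_pos: [0.6517, -0.2488, 0.0396]
tool_rot: [0.339, 0.941, 0.0, -0.0]
force: [-1.0, 0.4, 0.2]
finger_gap: 0.652
```

```bash
python3 - <<'E'
from h import *
import cv2
s=manip.sense(); print(s['t'],s['tcp_pos'],s['finger_gap'],s['force'])
im=manip.snapshot("wrist")
cv2.imwrite("pics/w3.png",cv2.resize(im[200:400,200:440],None,fx=3.3,fy=3,interpolation=cv2.INTER_CUBIC))
im=manip.snapshot("scene");cv2.imwrite("pics/s3.png",cv2.resize(im[130:220,170:290],None,fx=6,fy=6,interpolation=cv2.INTER_CUBIC))
E
```

```text
3.675 [ 0.6517399  -0.2487502   0.03957966] 0.6521684974266089 [-1.02607924  0.41386613  0.17133892]
```

View pics/w3.png

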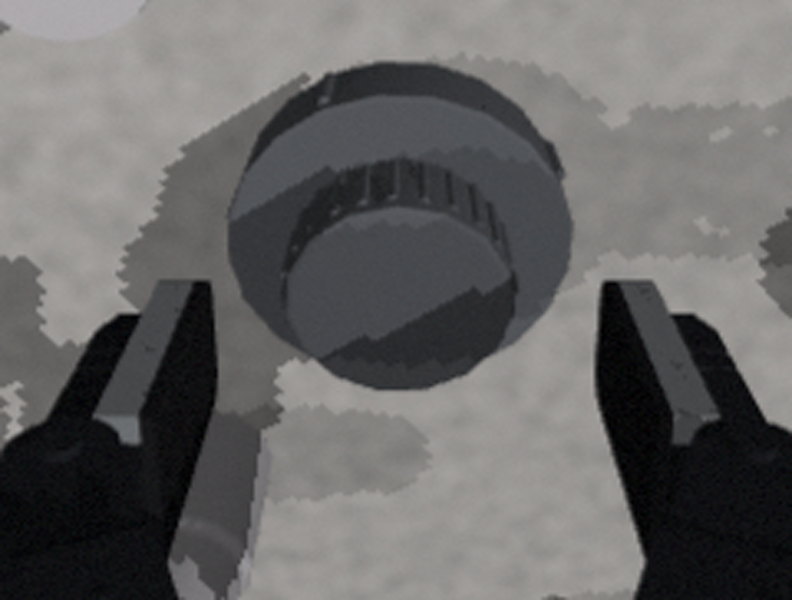

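View pics/s3.png

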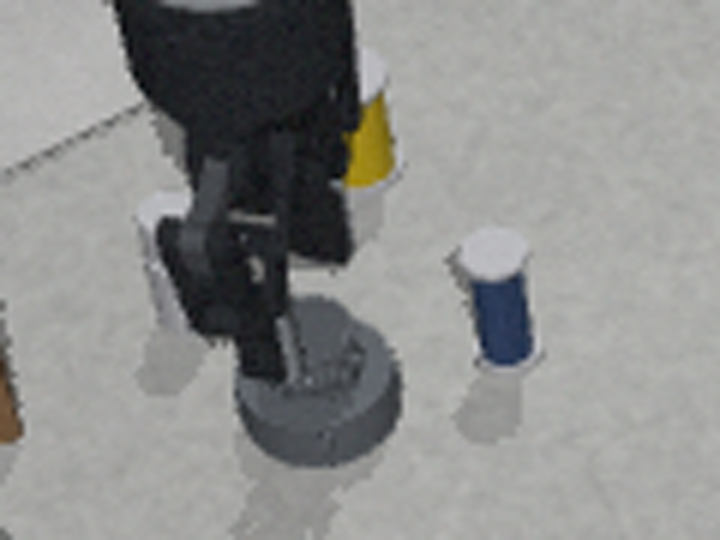

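```bash
python3 - <<'E'
from h import *
p=np.array([.6517,-.2488]); j=np.array([np.cos(.883),np.sin(.883)]); x=np.array([-j[1],j[0]])
for sg in (1,-1):
 for w in (-.011,.011):
  for z in (.03,.045,.055): 
   q=np.r_[p+sg*.0277*j+w*x,z]; a=proj("scene",q); b=proj("wrist",q)
   print(sg,w,z,(a-[170,130]+.5)*6,(b-200+.5)*[3.3,3])
E
```

```text
1 -0.011 0.03 [261.  409.2] [562.98 316.2 ]
1 -0.011 0.045 [253.8 381.6] [576.18 361.5 ]
1 -0.011 0.055 [249.6 362.4] [586.08 396.3 ]
1 0.011 0.03 [318.  417.6] [568.92 207.6 ]
1 0.011 0.045 [312. 390.] [583.11 245.7 ]
1 0.011 0.055 [307.8 370.8] [594.  274.8]
-1 -0.011 0.03 [306.6 303. ] [234.3 317.1]
-1 -0.011 0.045 [300.6 275.4] [219.78 362.7 ]
-1 -0.011 0.055 [296.4 256.2] [208.89 397.5 ]
-1 0.011 0.03 [362.4 311.4] [226.71 208.8 ]
-1 0.011 0.045 [357.  283.2] [211.2 246.9]
-1 0.011 0.055 [352.8 264. ] [198.99 276.  ]
```

Both views put the tips about 10–12 mm behind the reported TCP, so I'll go lower in steps while watching the force.

Emit:
arm_command([
  [[-0.3,0.2,-8],0,-0.3],
  [[0,0,-6],0,-0.3],
  [[0,0,-4],0,-0.3],
  [[0,0,0],0,-0.3],
])

```text
t: 4.28
tcp_pos: [0.6511, -0.2484, 0.0209]
tool_rot: [0.339, 0.941, 0.0, -0.001]
force: [-0.0, -0.2, -0.1]
finger_gap: 0.65
```

```bash
python3 - <<'E'
from h import *
import cv2
s=manip.sense(); print(s['t'],s['tcp_pos'],s['finger_gap'],s['force'])
im=manip.snapshot("wrist")
cv2.imwrite("pics/w4.png",cv2.resize(im[200:400,200:440],None,fx=3.3,fy=3,interpolation=cv2.INTER_CUBIC))
im=manip.snapshot("scene");cv2.imwrite("pics/s4.png",cv2.resize(im[130:220,170:290],None,fx=6,fy=6,interpolation=cv2.INTER_CUBIC))
E
```

```text
4.275 [ 0.65108865 -0.24835506  0.02087981] 0.6504738651743711 [-0.01704632 -0.20268818 -0.11103448]
```

View pics/w4.png

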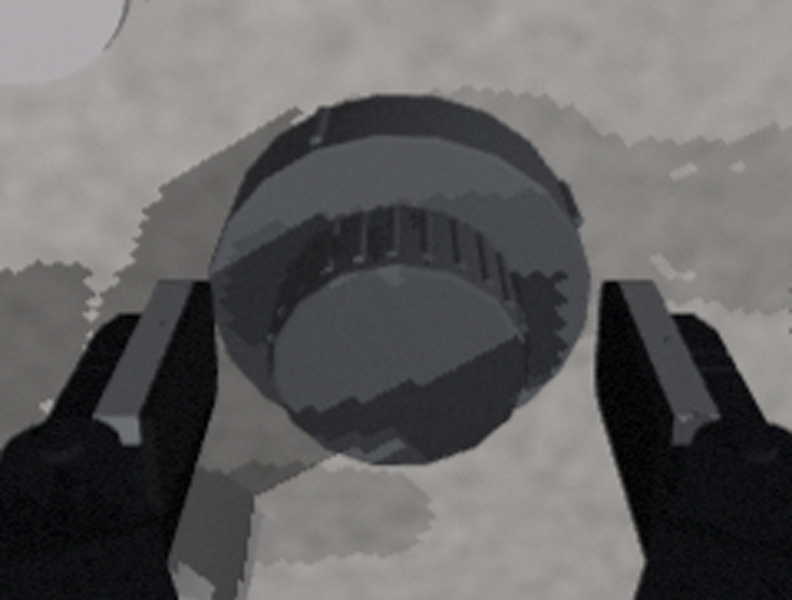

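View pics/s4.png

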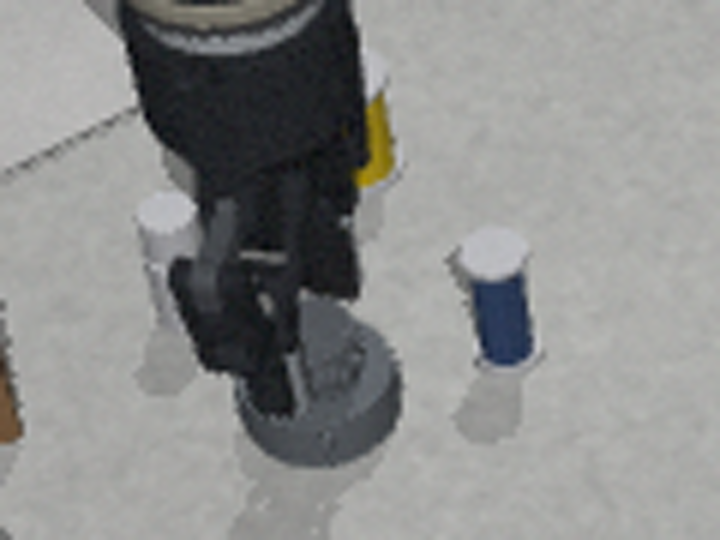

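Emit:
arm_command([
  [[0,0,-3],0,-0.3],
  [[0,0,0],0,0.2],
  [[0,0,0],0,0.5],
  [[0,0,0],0,1],
  [[0,0,0],0,1],
])

```text
t: 5.0
tcp_pos: [0.6516, -0.2486, 0.0188]
tool_rot: [0.339, 0.941, -0.0, 0.0]
force: [0.0, 0.2, 0.7]
finger_gap: 0.402
```

Gripped: the opening of 0.402 matches the knob. I'll lift and carry the lid above the gauge, winding yaw to leave room for clockwise turning.

Emit:
arm_command([
  [[0,0,45],0,1],
  [[0,0,45],0,1],
  [[-9.7,21.5,0],0.17,1],
  [[-9.7,21.5,0],0.17,1],
  [[-9.7,21.5,0],0.17,1],
  [[-9.7,21.5,0],0.17,1],
  [[-9.7,21.5,0],0.17,1],
  [[-9.7,21.5,0],0.17,1],
  [[-9.7,21.5,0],0.17,1],
  [[-9.7,21.5,0],0.17,1],
  [[-9.7,21.5,0],0.17,1],
  [[-9.7,21.5,0],0.17,1],
], squeeze=60)

```text
t: 6.5
tcp_pos: [0.5539, -0.0328, 0.1084]
tool_rot: [-0.485, 0.874, 0.0, -0.0]
force: [0.9, -0.1, -0.5]
finger_gap: 0.395
```

Emit:
arm_command([
  [[0,0,0],0,1],
  [[0,0,0],0,1],
])

```text
t: 6.75
tcp_pos: [0.5552, -0.0341, 0.1087]
tool_rot: [-0.482, 0.876, -0.001, 0.0]
force: [0.4, 0.7, -0.4]
finger_gap: 0.398
```

```bash
python3 - <<'E'
from h import *
import cv2
s=manip.sense(); print(s['t'],s['tcp_pos'],s['tool_rot'],s['q'],s['finger_gap'],s['force'])
c=manip.get_calibration("wrist");np.save("w5.npy",c,allow_pickle=True)
im=manip.snapshot("wrist")
cv2.imwrite("pics/w5.png",im)
im=manip.snapshot("scene");cv2.imwrite("pics/s5.png",cv2.resize(im[170:290,230:390],None,fx=5,fy=5,interpolation=cv2.INTER_CUBIC))
E
```

```text
6.75 [ 0.55518232 -0.03413716  0.10870336] [-4.82164409e-01  8.76080521e-01 -5.46550627e-04  3.24846725e-04] [-2.62126958e-01  5.94026255e-01  1.70738050e+00 -4.54735542e-04
  8.38960173e-01 -2.83886704e+00] 0.3982886221519779 [ 0.42116902  0.66209075 -0.3594787 ]
```

View pics/w5.png

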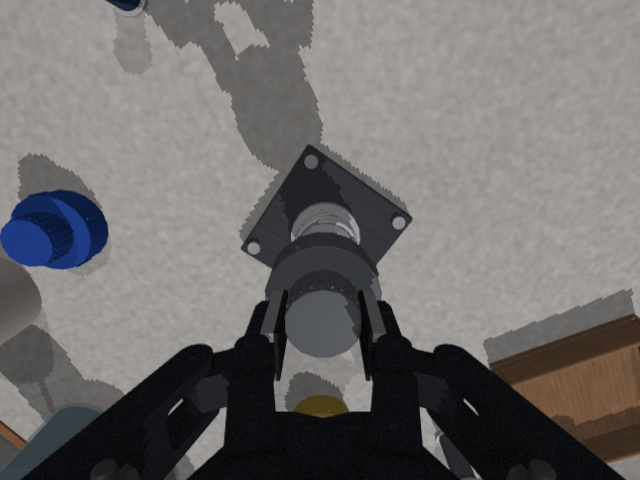

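View pics/s5.png

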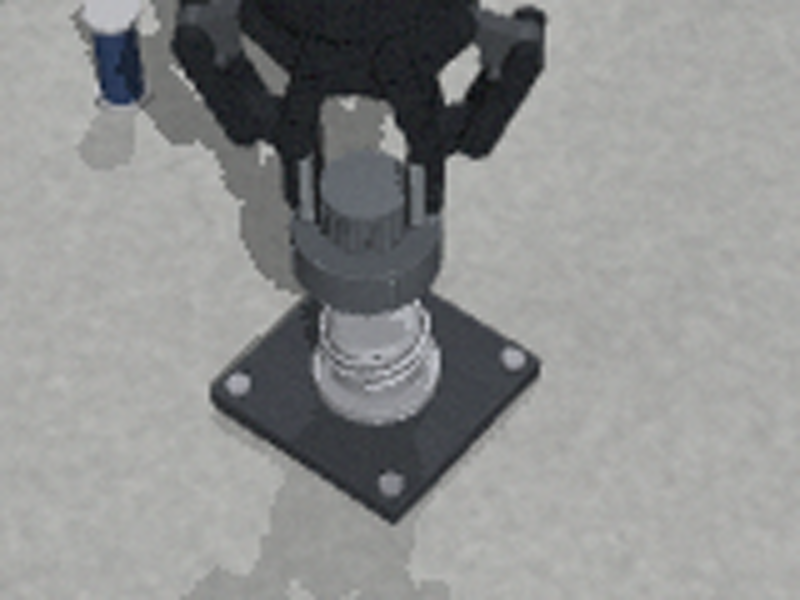

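```bash
python3 - <<'E'
from h import *
import cv2
c=np.load("w5.npy",allow_pickle=True).item()
P=[atz("wrist",*p,.014,c) for p in ((311,161),(399,223),(253,248))]
print(P,(P[1]+P[2])/2)
im=cv2.imread("pics/w5.png")
# lid geometry: expected knob top center in hand
s=manip.sense();p=s['tcp_pos']
print(proj("wrist",p+[0,0,.0265],c))
cv2.imwrite("pics/w5c.png",cv2.resize(im[140:360,210:430],None,fx=3,fy=3,interpolation=cv2.INTER_CUBIC)[:600])
E
```

```text
[array([ 0.532 , -0.0871,  0.014 ]), array([ 0.4999, -0.011 ,  0.014 ]), array([ 0.6081, -0.0549,  0.014 ])] [ 0.554   -0.03295  0.014  ]
[322.1 322.3]
```

View pics/w5c.png

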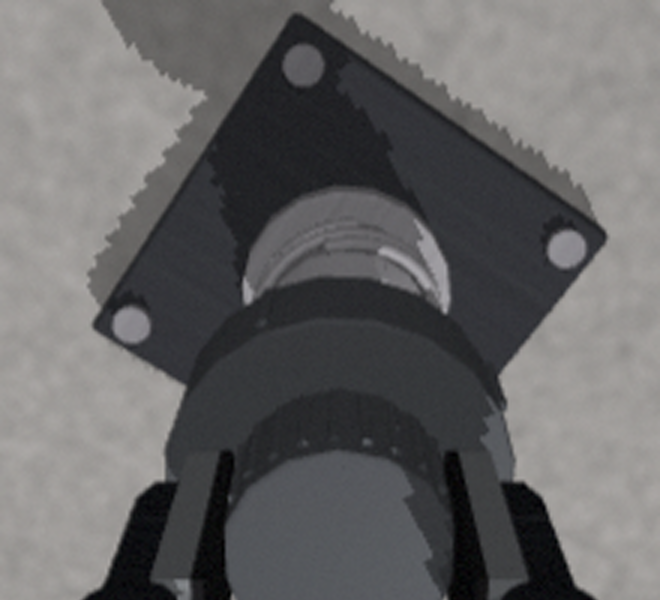

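Emit:
arm_command([
  [[0,0,-20],0,1],
  [[0,0,-14],0,1],
  [[0,0,-3],0,1],
  [[0,0,-3],0,1],
  [[0,0,0],0,1],
])

```text
t: 7.48
tcp_pos: [0.5547, -0.0337, 0.0688]
tool_rot: [-0.483, 0.876, -0.0, 0.0]
force: [-0.7, -0.1, -1.2]
finger_gap: 0.395
```

Emit:
arm_command([
  [[0,0,-2],0,1],
  [[0,0,-2],0,1],
  [[0,0,0],0,1],
])

```text
t: 7.85
tcp_pos: [0.5544, -0.0335, 0.0646]
tool_rot: [-0.483, 0.876, 0.0, -0.0]
force: [0.0, -0.4, -0.8]
finger_gap: 0.394
```

Emit:
arm_command([
  [[0,0,-1.5],0,1],
  [[0,0,-1.5],0,1],
  [[0,0,0],0,1],
])

```text
t: 8.22
tcp_pos: [0.5543, -0.0337, 0.0614]
tool_rot: [-0.483, 0.876, 0.0, -0.0]
force: [-1.1, -0.8, -1.1]
finger_gap: 0.394
```

Emit:
arm_command([
  [[0,0,-1.5],0,1],
  [[0,0,-1.5],0,1],
  [[0,0,0],0,1],
])

```text
t: 8.6
tcp_pos: [0.5548, -0.0333, 0.0599]
tool_rot: [-0.483, 0.876, -0.0, 0.0]
force: [-2.3, 1.3, 9.1]
finger_gap: 0.394
```

Contact at 9 N with the lid on the thread. Turning clockwise and following the thread down.

Emit:
arm_command([
  [[0,0,-0.9],-0.17,1],
  [[0,0,-0.9],-0.17,1],
  [[0,0,-0.9],-0.17,1],
  [[0,0,0],0,1],
])

```text
t: 9.1
tcp_pos: [0.555, -0.0337, 0.0573]
tool_rot: [-0.246, 0.969, -0.0, 0.001]
force: [-1.5, 0.9, 9.0]
finger_gap: 0.393
```

Emit:
arm_command([
  [[0,0,-0.9],-0.17,1],
  [[0,0,-0.9],-0.17,1],
  [[0,0,-0.9],-0.17,1],
  [[0,0,0],0,1],
])

```text
t: 9.6
tcp_pos: [0.5551, -0.0343, 0.0546]
tool_rot: [0.007, 1.0, -0.001, 0.001]
force: [-2.4, -1.4, 8.9]
finger_gap: 0.396
```

Emit:
arm_command([
  [[0,0,-0.9],-0.17,1],
  [[0,0,-0.9],-0.17,1],
  [[0,0,-0.9],-0.17,1],
  [[0,0,0],0,1],
])

```text
t: 10.1
tcp_pos: [0.5546, -0.0345, 0.0525]
tool_rot: [0.258, 0.966, -0.001, 0.001]
force: [-4.1, -1.8, 13.8]
finger_gap: 0.394
```

Emit:
arm_command([
  [[0,0,-0.3],-0.15,1],
  [[0,0,0],-0.1,1],
  [[0,0,0],0,1],
])

```text
t: 10.48
tcp_pos: [0.5547, -0.0342, 0.0525]
tool_rot: [0.377, 0.926, -0.0, 0.001]
force: [-4.3, -0.8, 14.8]
finger_gap: 0.391
```

```bash
python3 - <<'E'
from h import *
import cv2
s=manip.sense(); print(s['t'],s['tcp_pos'],s['tool_rot'],s['q'],s['finger_gap'],s['force'],s['ft_torque'])
im=manip.snapshot("scene");cv2.imwrite("pics/s6.png",cv2.resize(im[170:290,230:390],None,fx=5,fy=5,interpolation=cv2.INTER_CUBIC))
E
```

```text
10.475 [ 0.55469559 -0.03417981  0.05247017] [ 3.76692568e-01  9.26337969e-01 -3.09828402e-04  7.61343896e-04] [-2.62172571e-01  6.86382401e-01  1.73786035e+00 -1.22396902e-03
  7.15915953e-01 -1.05959921e+00] 0.39147251435215796 [-4.2832511  -0.7530117  14.79036287] [-0.23947225  0.71144351 -0.11594568]
```

View pics/s6.png

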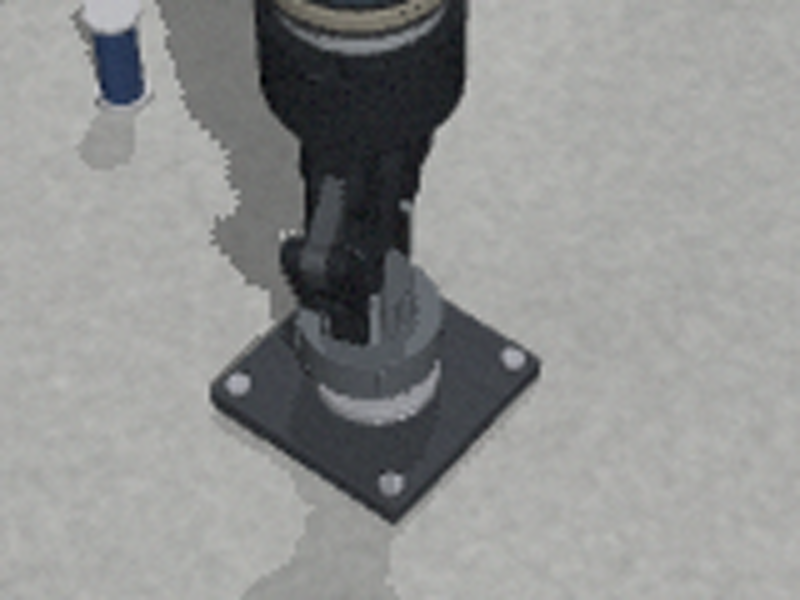

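Rotation continued at constant height with force rising, so it has reached a stop. I'll release, lift, and check the height from the pictures.

Emit:
arm_command([
  [[0,0,2],0,1],
  [[0,0,0],0,0.0],
  [[0,0,0],0,-0.3],
  [[0,0,0],0,-0.3],
  [[0,0,20],0,-0.3],
  [[0,0,40],0,-0.3],
  [[0,30,40],0,-0.3],
  [[0,50,0],0,-0.3],
  [[0,50,0],0,-0.3],
  [[0,50,0],0,-0.3],
  [[0,0,0],0,-0.3],
])

```text
t: 11.9
tcp_pos: [0.5539, 0.1498, 0.152]
tool_rot: [0.374, 0.927, 0.0, -0.0]
force: [0.3, -0.8, -0.6]
finger_gap: 0.648
```

```bash
python3 - <<'E'
from h import *
import cv2
s=manip.sense(); print(s['t'],s['tcp_pos'],s['tool_rot'],s['q'],s['finger_gap'],s['force'])
im=manip.snapshot("scene");cv2.imwrite("pics/s7.png",cv2.resize(im[190:280,250:370],None,fx=6,fy=6,interpolation=cv2.INTER_CUBIC))
im=manip.snapshot("top");cv2.imwrite("pics/t7.png",cv2.resize(im[205:275,330:410],None,fx=8,fy=8,interpolation=cv2.INTER_CUBIC))
for h in (.0175,.0235):
  for z,r in ((h+.011,.018),(h-.011,.03),(h-.034,.03)):
    # tops: center, left, right, front extreme in both views
    for n,o,k in (("scene",[250,190],6),("top",[330,205],8)):
      pts=np.array([proj(n,[.5543+r*np.cos(a),-.033+r*np.sin(a),.05+z]) for a in np.linspace(0,6.28,60)])
      pts=(pts-o+.5)*k
      print(h,round(z,3),n,"x",pts[:,0].min().round(),pts[:,0].max().round(),"y",pts[:,1].min().round(),pts[:,1].max().round())
E
```

```text
11.9 [0.55387036 0.14976808 0.15203966] [ 3.73978130e-01  9.27437475e-01  2.70054683e-04 -1.25163518e-04] [ 6.90756653e-02  5.48608985e-01  1.63045986e+00  7.25295394e-04
  9.62512995e-01 -7.35545682e-01] 0.6475423478298131 [ 0.31604382 -0.80512385 -0.5756547 ]
0.0175 0.029 scene x 273.0 381.0 y 172.0 256.0
0.0175 0.029 top x 231.0 350.0 y 203.0 320.0
0.0175 0.007 scene x 240.0 417.0 y 187.0 325.0
0.0175 0.007 top x 189.0 382.0 y 175.0 367.0
0.0175 -0.017 scene x 243.0 417.0 y 229.0 366.0
0.0175 -0.017 top x 186.0 376.0 y 187.0 375.0
0.0235 0.035 scene x 272.0 381.0 y 160.0 244.0
0.0235 0.035 top x 232.0 351.0 y 200.0 318.0
0.0235 0.013 scene x 239.0 417.0 y 175.0 314.0
0.0235 0.013 top x 190.0 384.0 y 172.0 366.0
0.0235 -0.011 scene x 242.0 417.0 y 218.0 355.0
0.0235 -0.011 top x 186.0 378.0 y 184.0 374.0
```

View pics/s7.png

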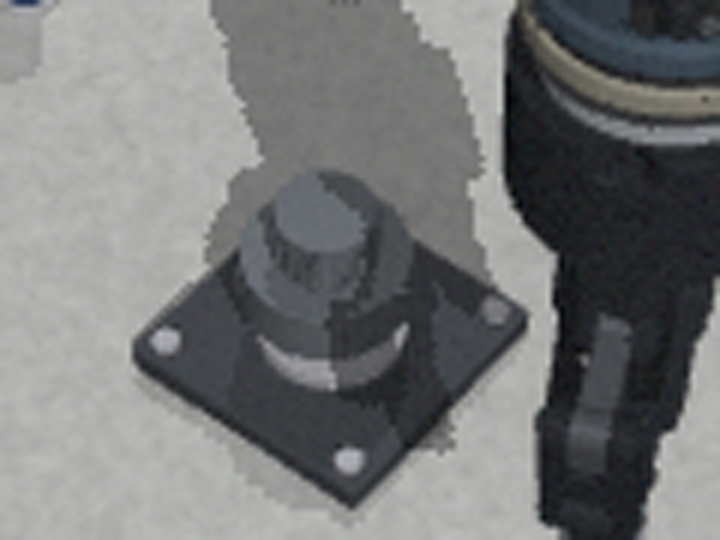

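View pics/t7.png

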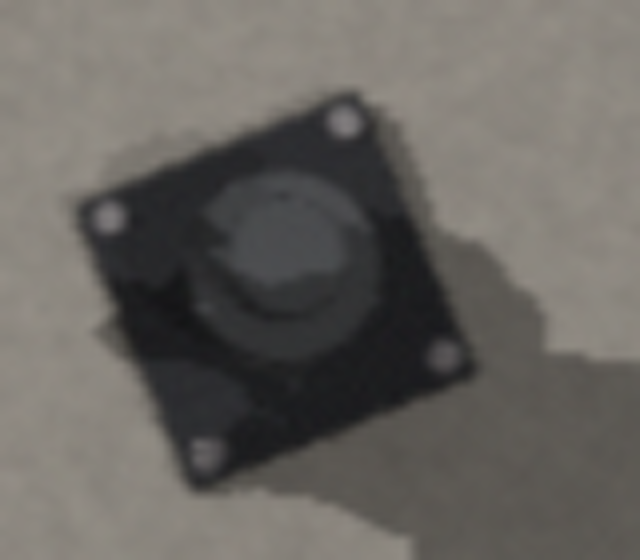

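The lid on the gauge is home. The scene crop shows the knob top edge at row 170 (home predicts 172, short 160), and the encoder height puts the knob about 17.7 mm above the gauge top. So the other lid (L) is the reject, and I'll go above it.

Emit:
arm_command([
  [[9.5,10.7,0],-0.169,-0.3],
  [[9.5,10.7,0],-0.169,-0.3],
  [[9.5,10.7,0],-0.169,-0.3],
  [[9.5,10.7,0],-0.169,-0.3],
  [[9.5,10.7,0],-0.169,-0.3],
  [[9.5,10.7,0],-0.169,-0.3],
  [[9.5,10.7,0],-0.169,-0.3],
  [[9.5,10.7,0],-0.169,-0.3],
  [[9.5,10.7,0],-0.169,-0.3],
  [[0,0,0],0,-0.3],
  [[0,0,0],0,-0.3],
], squeeze=40)

```text
t: 13.38
tcp_pos: [0.6396, 0.2412, 0.1518]
tool_rot: [0.911, 0.412, -0.001, 0.0]
force: [0.3, 0.6, -0.4]
finger_gap: 0.648
```

```bash
python3 - <<'E'
from h import *
import cv2
s=manip.sense(); print(s['t'],s['tcp_pos'],s['tool_rot'],s['q'],s['finger_gap'],s['force'])
c=manip.get_calibration("wrist");np.save("w8.npy",c,allow_pickle=True)
im=manip.snapshot("wrist"); print(proj("wrist",[.639,.246,.045],c))
cv2.imwrite("pics/w8.png",im)
E
```

```text
13.375 [0.63964284 0.24121675 0.15184078] [ 9.11096167e-01  4.12193243e-01 -7.10934934e-04  1.76993397e-05] [ 1.97687448e-01  6.82820147e-01  1.33471698e+00 -3.93070333e-04
  1.12543292e+00  9.18933096e-01] 0.6479119338768656 [ 0.30901107  0.60046488 -0.40337655]
[318.4 229.6]
```

View pics/w8.png

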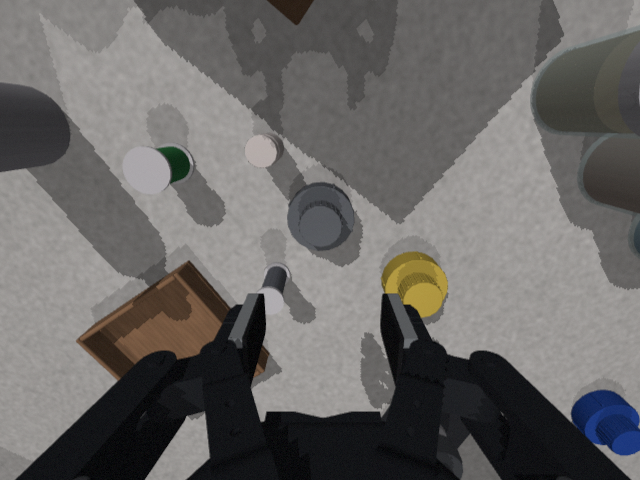

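```bash
python3 - <<'E'
from h import *
import cv2
im=cv2.imread("pics/w8.png")
cv2.imwrite("pics/w8c.png",cv2.resize(im[160:280,240:400],None,fx=5,fy=5,interpolation=cv2.INTER_CUBIC))
E
```

```text
(no output)
```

View pics/w8c.png

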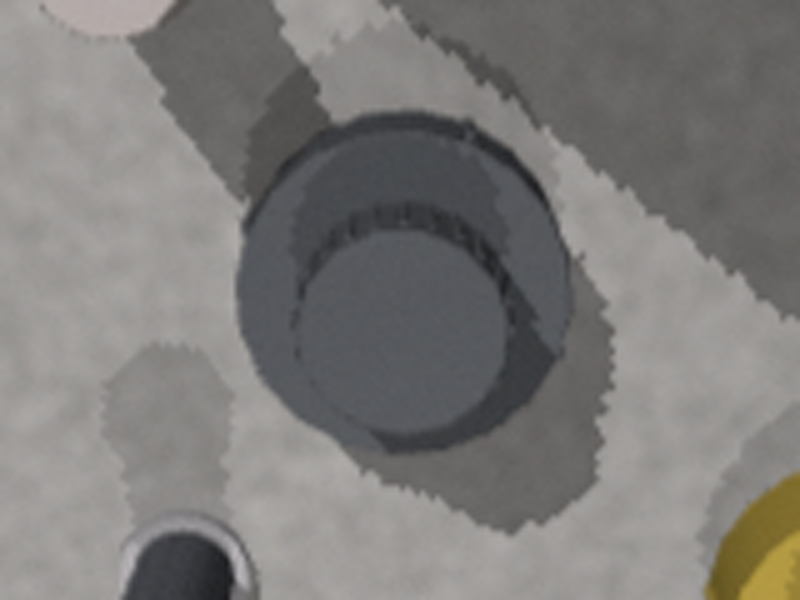

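```bash
python3 - <<'E'
from h import *
c=np.load("w8.npy",allow_pickle=True).item()
print(atz("wrist",240+403/5-.4,160+331/5-.4,.045,c))
s=manip.sense();print(s['tcp_pos'])
E
```

```text
[0.6423 0.2475 0.045 ]
[0.63955516 0.24139746 0.15194217]
```

Emit:
arm_command([
  [[0.5,3,-40],0,-0.3],
  [[0.5,1,-40],0,-0.3],
  [[0,0,-15],0,-0.3],
  [[0,0,0],0,-0.3],
  [[0,0,0],0,-0.3],
])

```text
t: 14.05
tcp_pos: [0.6423, 0.2468, 0.0589]
tool_rot: [0.911, 0.412, 0.002, 0.0]
force: [-0.0, 0.0, -0.2]
finger_gap: 0.652
```

```bash
python3 - <<'E'
from h import *
import cv2
s=manip.sense(); print(s['t'],s['tcp_pos'],s['tool_rot'],s['force'])
c=manip.get_calibration("wrist");np.save("w9.npy",c,allow_pickle=True)
im=manip.snapshot("wrist"); print(proj("wrist",[.6405,.2465,.045],c))
cv2.imwrite("pics/w9.png",cv2.resize(im[180:400,180:460],None,fx=2.8,fy=2.7))
E
```

```text
14.05 [0.64230554 0.24682398 0.05891543] [9.11268190e-01 4.11810464e-01 1.51737645e-03 3.53666673e-04] [-0.02905175  0.03951775 -0.15349967]
[320.9 288. ]
```

View pics/w9.png

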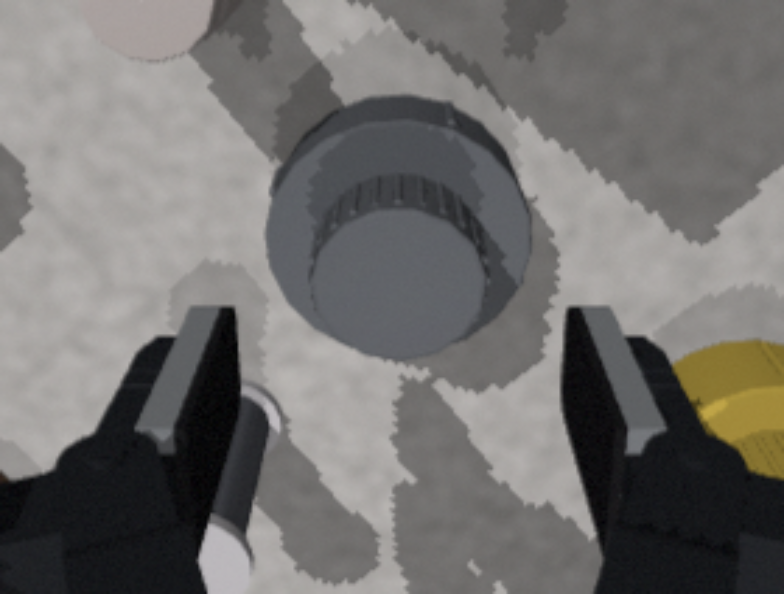

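```bash
python3 - <<'E'
from h import *
c=np.load("w9.npy",allow_pickle=True).item()
print(atz("wrist",322.4,284.6,.045,c), manip.sense()['tcp_pos'])
E
```

```text
[0.6425 0.2475 0.045 ] [0.64239424 0.24694669 0.0591783 ]
```

Well centred. Descending and gripping.

Emit:
arm_command([
  [[0,0,-20],0,-0.3],
  [[0,0,-14],0,-0.3],
  [[0,0,-6],0,-0.3],
  [[0,0,0],0,-0.3],
  [[0,0,0],0,0.2],
  [[0,0,0],0,0.5],
  [[0,0,0],0,1],
  [[0,0,0],0,1],
])

```text
t: 15.1
tcp_pos: [0.6414, 0.2469, 0.0177]
tool_rot: [0.911, 0.412, 0.001, 0.0]
force: [0.3, -0.3, 2.0]
finger_gap: 0.405
```

Emit:
arm_command([
  [[0,0,45],0,1],
  [[0,0,45],0,1],
  [[-20,-1,5],0,1],
  [[-35,-1.5,0],0,1],
  [[-35,-1.5,0],0,1],
  [[-35,-2,0],0,1],
  [[-35,-2,0],0,1],
  [[-30,-1,0],0,1],
  [[-15,-1,0],0,1],
  [[0,0,0],0,1],
  [[0,0,0],0,1],
])

```text
t: 16.48
tcp_pos: [0.438, 0.237, 0.1124]
tool_rot: [0.911, 0.412, 0.001, 0.0]
force: [0.4, 0.7, -0.3]
finger_gap: 0.403
```

```bash
python3 - <<'E'
from h import *
import cv2
s=manip.sense(); print(s['t'],s['tcp_pos'],s['tool_rot'],s['q'],s['finger_gap'],s['force'])
im=manip.snapshot("wrist")
cv2.imwrite("pics/w10.png",im)
E
```

```text
16.475 [0.43797355 0.23704116 0.1124486 ] [9.11336531e-01 4.11659869e-01 1.34838011e-03 2.48424536e-04] [ 2.71352785e-01  5.30508357e-01  1.85112562e+00 -1.16845608e-04
  7.57217706e-01  9.93683731e-01] 0.40341360465709053 [ 0.41249367  0.73529983 -0.3117447 ]
```

View pics/w10.png

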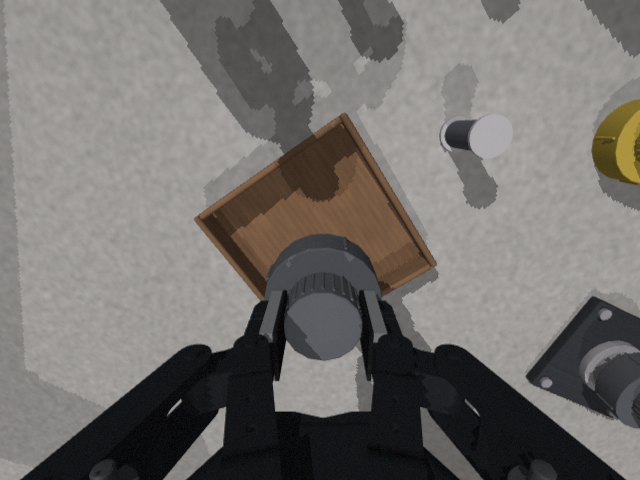

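The lid is held level over the tray. Lowering.

Emit:
arm_command([
  [[-1,0,-40],0,1],
  [[0,0,-30],0,1],
  [[0,0,-12],0,1],
  [[0,0,-3],0,1],
  [[0,0,-2],0,1],
  [[0,0,0],0,1],
])

```text
t: 17.27
tcp_pos: [0.4356, 0.2369, 0.0259]
tool_rot: [0.911, 0.412, 0.001, 0.0]
force: [-0.2, -0.0, -0.4]
finger_gap: 0.407
```

Emit:
arm_command([
  [[0,0,-1.5],0,1],
  [[0,0,-1.5],0,1],
  [[0,0,-1],0,1],
  [[0,0,0],0,1],
])

```text
t: 17.77
tcp_pos: [0.4353, 0.2369, 0.0226]
tool_rot: [0.911, 0.412, 0.001, 0.0]
force: [-1.5, -0.8, 11.4]
finger_gap: 0.406
```

Floor contact at 11 N. Easing off, releasing and retreating upward.

Emit:
arm_command([
  [[0,0,1],0,1],
  [[0,0,0],0,0],
  [[0,0,0],0,-0.3],
  [[0,0,0],0,-0.3],
  [[0,0,20],0,-0.3],
  [[0,0,40],0,-0.3],
  [[0,0,50],0,-0.3],
  [[0,0,60],0,-0.3],
  [[0,-40,0],0,-0.3],
  [[0,-50,0],0,-0.3],
  [[0,-50,0],0,-0.3],
  [[0,0,0],0,-0.3],
])

```text
t: 19.27
tcp_pos: [0.435, 0.0942, 0.1922]
tool_rot: [0.912, 0.409, -0.0, 0.0]
force: [-0.3, 1.0, 0.0]
finger_gap: 0.65
```

```bash
python3 - <<'E'
from h import *
import cv2
s=manip.sense(); print(s['t'],s['tcp_pos'],s['finger_gap'],s['force'])
cv2.imwrite("pics/s11.png",manip.snapshot("scene"))
t=manip.snapshot("top");cv2.imwrite("pics/t11.png",t)
cv2.imwrite("pics/t11c.png",cv2.resize(t[150:325,190:390],None,fx=4,fy=3.4))
E
```

```text
19.275 [0.43496646 0.09415005 0.19217729] 0.6500659329655588 [-0.30891907  1.00972143  0.04815915]
```

View pics/s11.png

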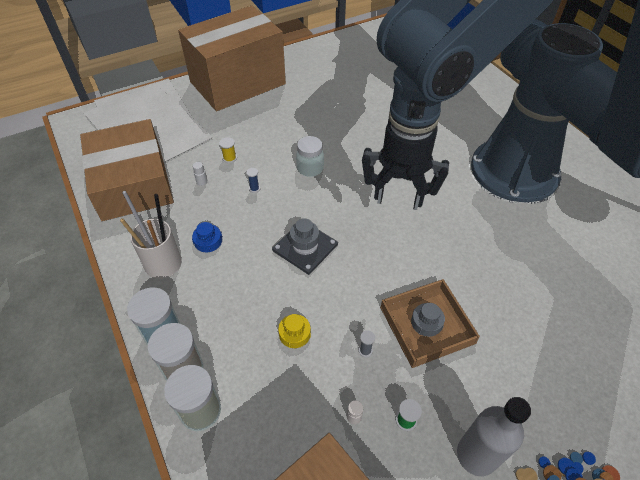

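View pics/t11.png

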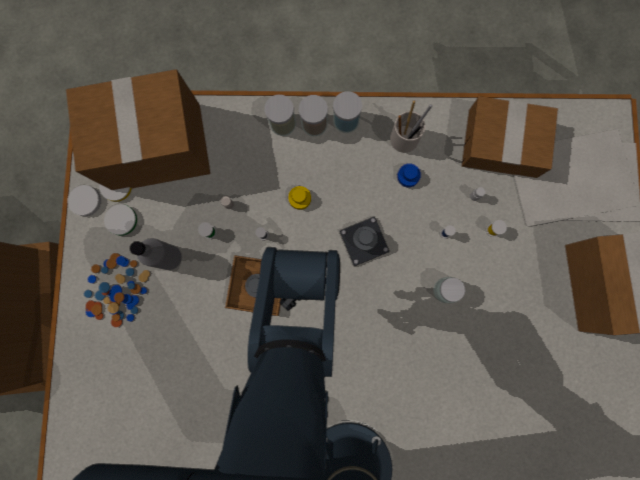

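```bash
python3 - <<'E'
from h import *
import cv2
im=cv2.imread("pics/s11.png")
a=cv2.resize(im[190:280,250:370],None,fx=6,fy=6,interpolation=cv2.INTER_CUBIC)
for h,col in ((.0175,(0,255,0)),(.0235,(0,0,255))):
  for z,r in ((h+.011,.018),(h-.011,.03)):
    pts=np.array([proj("scene",[.5543+r*np.cos(t),-.033+r*np.sin(t),.05+z]) for t in np.linspace(0,6.28,60)])
    cv2.polylines(a,[((pts-[250,190]+.5)*6).astype(int)],True,col,1)
cv2.imwrite("pics/s11c.png",a)
b=cv2.resize(im[270:370,370:490],None,fx=6,fy=6,interpolation=cv2.INTER_CUBIC)
for z,r in ((.05,.018),(.028,.03)):
    pts=np.array([proj("scene",[.4355+r*np.cos(t),.237+r*np.sin(t),z]) for t in np.linspace(0,6.28,60)])
    cv2.polylines(b,[((pts-[370,270]+.5)*6).astype(int)],True,(0,255,0),1)
cv2.imwrite("pics/s11d.png",b)
E
```

```text
(no output)
```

View pics/s11c.png

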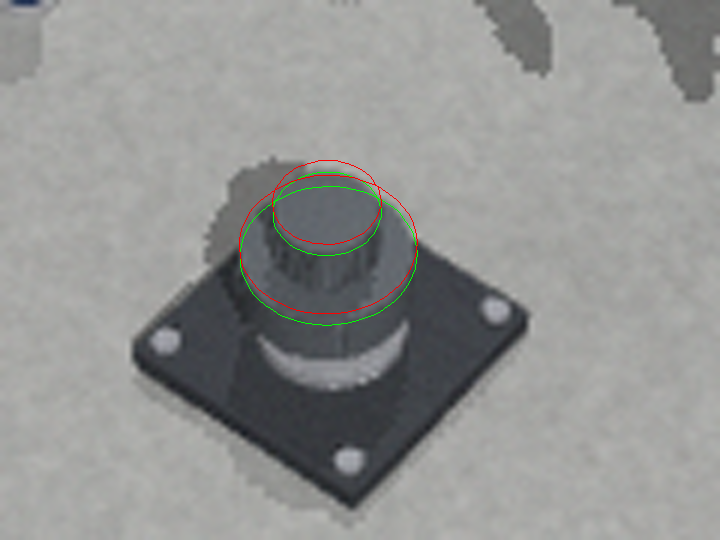

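View pics/s11d.png

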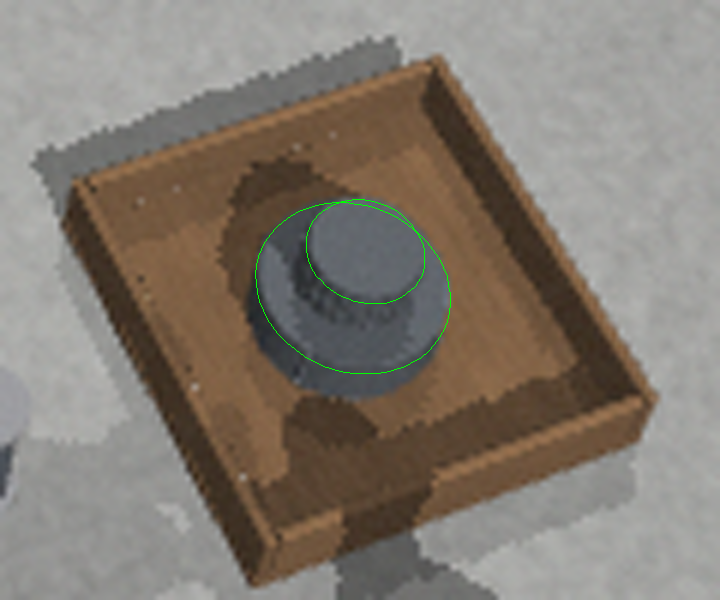

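The gauge lid matches the green "home" outline and not the red "short" one. The tray lid lies flat near the centre, and the arm is clear.

```bash
python3 -c "
from station import manip
print(manip.sense()['t'],manip.sign_off())"
```

```text
the job is handed in; nothing more can be done
19.375 None
```

The job is handed in at 19.4 s: one lid is home on the gauge and the other is flat in the tray. The lid nearer the blue look-alike (at about x 0.651, y -0.248) screwed onto the gauge until it stopped. The other lid went mouth down into the tray near its centre.

- **Gauge lid:** the tool height at the stop puts the knob about 17.7 mm above the gauge top (home is 17.5, short is 23.5). The final scene picture matches the home outline, not the short one.
- **Tray lid:** it lies flat within a few mm of the tray centre, and I felt the floor at about 11 N. I never screwed this lid on the gauge. I took it as the doubled-liner one because the first lid reached home.
- **Bystanders and arm:** the bystanders look where they were in the last scene and top pictures, and the gripper is clear of everything.
- **What disagreed:** the first grasp closed empty above the knob. The pictures showed the fingertips about 20 mm higher than the tool description says. I reopened, went lower and gripped; the lid had not shifted noticeably.

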